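# Put the stamp away on the stamp carousel

## Robot

A 6-joint arm with a two-finger parallel gripper is mounted at the origin on the work surface. World frame = base frame: x ahead of the robot, y to its left, z up, the work surface at z = 0. Lengths are in mm, angles in degrees, forces in N, time in s.
With the tool pointing down it reaches from about 300 to 850 mm from the base axis. Payload 4.2 kg.
Tool frame: the origin (TCP) lies on the centre line of the jaws, within the pads' length; the fingertips stand 11 mm ahead of it and the grasp point (between the pads) lies 8 mm behind it; z points along the fingers, y is the line along which they close (so a half turn about z gives the same grasp; the last joint's range is limited). The gripper opens to 91 mm and grips with 3 to 60 N. Pads are 32 mm wide; open, the fingers measure 118 mm over their backs; the gripper's body (76 mm by 178 mm) begins 60 mm behind the grasp point.
Start: joints at [64.229, 18.312, 89.639, -0, 72.044, -1.146], TCP at [239.6, 522.718, 224.976] pointing down, gripper open.
Joint ranges: [-177.97, 177.97], [-48.28, 115.42], [12.27, 149.76], [-77.06, 257.06], [2.81, 150.46], [-146.56, 146.56]. Speed limits (degrees/s): [147.25, 147.25, 180, 180, 180, 180].

## Interface

Orientations are given as [roll, pitch, yaw] about the fixed x, y, z axes, in that order (R = Rz(yaw) Ry(pitch) Rx(roll)).
In Python, from workcell import env, grab_frame, camera_model, models gives the robot as it stands.
- The arm moves only by the shell command python3 -m crank 'ROWS' [FORCE]. ROWS is text: rows parted by semicolons, each of 7 numbers parted by spaces: the closure, from -1 (fully open) to 1 (shut), so that 0 is half open, then the shift along the tool's x, y, z in mm, then the turn, a rotation vector about the tool's x, y, z in degrees. A call has 1 to 10 rows; each row shifts and turns the commanded pose from where the row before left it, along the tool's axes as they then stand; what a row does not reach is not made up. A row lasts 1/8 s, in which the tool goes at most 62.5 mm and 10.7 degrees, less where a joint would pass 70% of its speed; a pose out of reach is approached as far as the arm can. A call is refused whole if a number of a shift passes 62.5 or a number of a turn 10.7, either way. A call with a gripper value outside its range is refused whole. The fingers move at their own pace and stop on an object; FORCE is the grip in N (left out, the last holds). Time passes only in rows, so rows that do not move let the fingers close. It gives the time, the measured TCP pose, the force, the opening and the grip force at its end, in the units of the state.
- env.state(): the state, without advancing time (a new reading comes with each control period).
- grab_frame(name): name is "scene" or "top"; returns the picture (480x640x3 uint8, blue, green, red); there is no depth.
- camera_model(name): a dict with "K" (3x3 intrinsics, pixels), "R" (3x3) and "t" (3): a world point X has camera coordinates R X + t. Camera axes: x right, y down, z forward; pixel columns grow to the right and rows downward; lengths in mm; the calibration is good to about 2 mm. A picture is of the moment at which its call begins. camera_model takes no time and is no camera call.
- env.job_done(): hands the job in; it is judged then, once.
Trained networks look in the newest picture that a camera, given by its name, has taken for a name from the list of things; names that differ only in an ending like _2 or _b are one class to them, and where a whole thing is asked for, a point or a joint stands for the part that bears it (a point fixed in the world has none). Each returns a list of dicts, best first, with "p" (0 to 1); they miss things now and then, are a little off and sometimes report something else, mostly with a low value. They report only what shows in the picture. A call takes as long as a camera call.
- models.search_frame(name, camera): "point" ([x, y, z] in mm, in world coordinates, good to about 4 mm: the middle of the surface that is visible of it).
The state is a dict: "time_s": time; "qpos": joint angles; "qvel": joint speeds; "effort": joint torques, N m; "ee_pos": TCP position; "ee_rot": TCP orientation; "force": force on the tool from outside, world axes, zero at the start; "torque": the same for the moment, N m; "gripper_width": finger opening in mm; "gripper_force": force on a finger pad.
Only numpy, scipy, OpenCV 4.12 (cv2) and the standard library are available. Lean on these libraries where they do the work, as an engineer would, in place of code of your own. Each camera call takes 0.05 s, during which the arm holds its last target. There are 200 camera calls.

## Task

Put the loose stamp away on the desk's stamp carousel: first turn the rack counter-clockwise seen from above, until it leans firmly but gently on its rubber stop, so that the empty fork stands at the front; then slide the stamp's thin neck into that fork behind the raised lips and let it down gently, so that it hangs upright by its handle, fully home, and let go. Leave the rest of the desk as it is.

Things in the scene. Friction and masses are not known exactly. Their poses are not given: they have to be found in the camera images.
- rack: Turning part of the carousel; five flat steel forks 72 degrees apart; four carry stamps (fixed to it), one is empty. Origin on the vertical turning axis at the forks' top faces, 110 mm above the desk. Its -x points along the empty fork, z up. Hung handles stand 45 mm above this height, hung blocks reach 48 mm below, the hub cap stands 16 mm above. Bearing friction 0.06 N m; it stays where left.
- stop_buffer (a joint): Squeeze of the rack's rubber stop, rad: 0 unloaded, 0.025 rad per N m of turning load on it. A firm lean is 0.008 or more (4 N at the fork); beyond 0.045 (21 N at the fork) it is damaged; it springs back. The stop ends counter-clockwise turning; its angle is unknown beforehand: the empty fork then points within 0.36 rad of the plinth's front; at the start it is 1.15 to 1.95 rad short of it.
- free_fork (a point): Seat of the empty fork: mid-slot, 85 mm from the turning axis, on the fork's top face; axes as the rack (-x outward). The fork is a flat arm 28.5 mm wide, 6 mm thick, to 111.5 mm from the axis. Slot 12.5 mm wide, open at the tip, blunt bottom 78.5 mm from the axis (a neck touching it is 1.5 mm inward of the seat). On each prong a lip 5 mm high, 100.5 to 107.5 mm from the axis.
- plinth_front (a point): A point on the top of the square wooden plinth (150 x 150 x 18 mm) under the carousel: 85 mm in front of the turning axis. Its -x axis is the plinth's front direction (roughly towards the robot).
- stamp_collar (a point): The loose stamp, upright on the desk: block 38 x 22 x 18 mm, steel neck 10 mm in diameter and 30 mm long, upright wooden cylinder handle 26 mm in diameter, 45 mm high; 93 mm in all, about 70 g. This point: on its axis at the handle's underside, half-way up (48 mm above the foot); z along the axis. Hung, the underside rests on the fork and this point is at the fork's seat.
- ink_pad: Bystander: flat ink pad tin 110 x 70 x 16 mm; origin under its centre.
- mug: Bystander: white mug, 80 mm diameter, 85 mm high; origin under its centre.
- pencil_cup: Bystander: terracotta pencil cup, 72 mm diameter, pencils to 165 mm; origin under its centre.
- tape: Bystander: black tape dispenser 130 x 50 x 70 mm; origin under its centre.
- paperweight: Bystander: round brass paperweight, 60 mm diameter, 34 mm high; origin under its centre.
- stapler: Bystander: stapler 140 x 35 x 50 mm; origin under its centre.

How it is judged:
By the outcome, as a careful person would: the job done as asked, in the order asked, and still so for the second after the job is handed in, with the robot touching nothing.
It also fails if it takes over 67 s, if anything falls off the work surface, if the arm or the gripper's body presses on something with over 40 N, if the wrist force passes 120 N, or if a joint passes its speed limit or range.

## Working session

There is one attempt and no reset: what is moved stays moved. The work goes in short steps, Python scripts to look and compute and a shell command to move; the robot and the scene stay as the last step left them, time stands still between calls to the robot, and variables do not carry over. Pictures are saved under pics/ and viewed, at most 10 in all, crops included, and the job is handed in when it is done.

```bash
mkdir -p pics; ls; python3 - <<'E'
from workcell import env, grab_frame, camera_model, models
import cv2
for c in ("scene","top"):
    im=grab_frame(c); cv2.imwrite(f"pics/{c}0.png",im)
    m=camera_model(c); print(c,m["K"],m["R"],m["t"])
for n in ("rack","free_fork","stamp_collar","plinth_front","mug","tape","paperweight","pencil_cup","stapler","ink_pad"):
    for c in ("scene","top"):
        r=models.search_frame(n,c); print(n,c,[( [round(v) for v in d["point"]],round(d["p"],2)) for d in r[:3]])
print(env.state())
E
```

```text
pics
scene [[567.64440154   0.         314.43277645]
 [  0.         567.64440154 239.93715954]
 [  0.           0.           1.        ]] [[ 0.11649842  0.99318967 -0.00155016]
 [ 0.77842535 -0.09227628 -0.62091792]
 [-0.61683231  0.07112927 -0.78387405]] [ -28.90477544 -375.43409457 1733.06847372]
top [[491.35149327   0.         330.03713129]
 [  0.         491.35149327 234.40219654]
 [  0.           0.           1.        ]] [[ 0.02942506 -0.99930106  0.02305537]
 [-0.98617251 -0.03278636 -0.16244639]
 [ 0.16308875 -0.01795658 -0.98644798]] [ -64.19746212  555.66246194 1212.81431258]
rack scene [([621, 87, 113], 0.71), ([621, 85, 111], 0.57)]
rack top [([602, 86, 106], 0.59)]
free_fork scene [([619, 86, 109], 0.87)]
free_fork top [([607, 90, 110], 0.91), ([627, -464, 61], 0.58)]
stamp_collar scene [([550, -219, 54], 0.65)]
stamp_collar top [([537, -221, 68], 0.73)]
plinth_front scene [([653, 70, 18], 0.78)]
plinth_front top [([588, 82, 17], 0.95), ([608, 92, 112], 0.38)]
mug scene [([622, 87, 114], 0.62), ([428, 319, 54], 0.55)]
mug top []
tape scene [([442, -459, 22], 0.91), ([620
[... 328 characters left out ...]
([722, -210, 17], 0.92)]
{'time_s': 1.1, 'qpos': array([ 6.42267511e+01,  1.83104285e+01,  8.96366161e+01,  6.58134538e-04,
        7.20441398e+01, -1.14668086e+00]), 'qvel': array([ 0.00575855, -0.05854778,  0.037988  ,  0.05123836,  0.10489766,
       -0.0516492 ]), 'effort': array([ 3.51081526e-04, -4.12363315e+01, -2.32231933e+01,  7.29050464e-02,
        3.76915396e-02, -2.46367807e-05]), 'ee_pos': array([239.62102859, 522.72754112, 225.00687515]), 'ee_rot': array([ 1.79991174e+02, -4.49567352e-04,  1.55373229e+02]), 'force': array([ 0.35950411,  0.33997128, -0.18793929]), 'torque': array([ 0.05957742, -0.02533032, -0.00109962]), 'gripper_force': 0.0, 'gripper_width': 91.23353944748719}
```

```bash
python3 - <<'E'
import cv2
a=cv2.imread("pics/scene0.png");b=cv2.imread("pics/top0.png")
# crops around carousel, scaled
import numpy as np
from workcell import camera_model
for c,im in (("scene",a),("top",b)):
    m=camera_model(c);p=m["R"]@[610,86,110]+m["t"];p=m["K"]@p;u,v=p[:2]/p[2];print(c,u,v)
    u,v=int(u),int(v); cr=im[max(0,v-100):v+100,max(0,u-100):u+100]
    print(max(0,u-100),max(0,v-100))
    cv2.imwrite(f"pics/{c}c.png",cv2.resize(cr,None,fx=3,fy=3,interpolation=cv2.INTER_CUBIC))
E
```

```text
scene 371.07889437590563 250.2384300430035
271 150
top 277.0490148207953 207.18658261358556
177 107
```

View pics/top0.png

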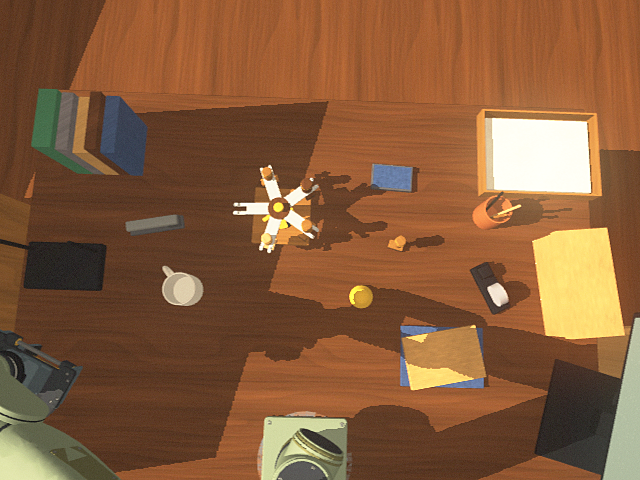

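View pics/topc.png

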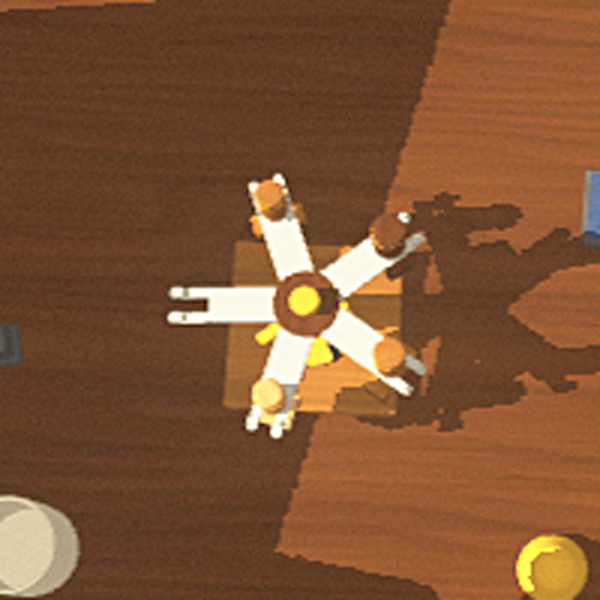

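View pics/scenec.png

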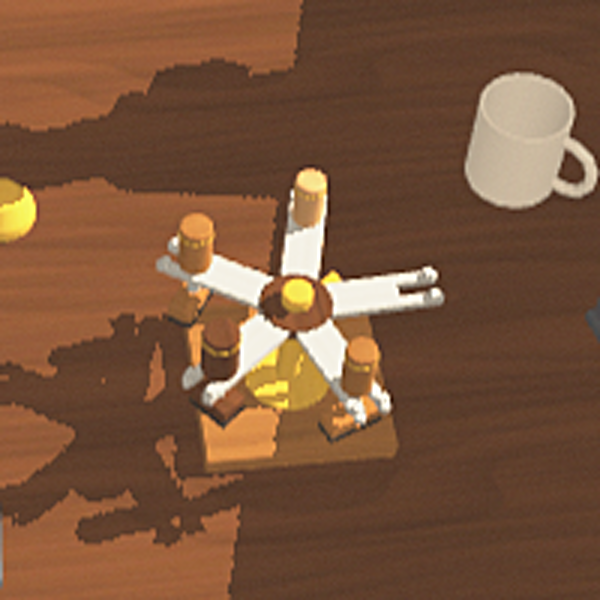

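```bash
cat > h.py <<'E'
import numpy as np, cv2
from workcell import camera_model
def proj(c,X):
    m=camera_model(c);p=m["K"]@(m["R"]@np.array(X,float)+m["t"]);return p[:2]/p[2]
def onz(c,uv,z):
    m=camera_model(c);d=m["R"].T@np.linalg.solve(m["K"],[uv[0],uv[1],1.]);o=-m["R"].T@m["t"]
    return o+d*(z-o[2])/d[2]
def tri(a,b):
    P=[]
    for c in ("scene","top"):
        m=camera_model(c);P.append(m["K"]@np.c_[m["R"],m["t"]])
    X=cv2.triangulatePoints(P[0],P[1],np.array(a,float),np.array(b,float))[:,0];return X[:3]/X[3]
E
python3 - <<'E'
from h import *
np.set_printoptions(precision=1,suppress=True)
ks=(271+298/3,150+293/3);kt=(177+304/3,107+300/3)
print("knob",tri(ks,kt),onz("scene",ks,126),onz("top",kt,126))
ls=(271+434/3,150+285/3);lt=(177+180/3,107+305/3)
print("lip",tri(ls,lt),onz("scene",ls,114),onz("top",lt,114))
# plinth corners, top view z=18
for p in ((237,241),(403,253),(227,409),(397,413)):print(onz("top",(177+p[0]/3,107+p[1]/3),18))
a=cv2.imread("pics/scene0.png");b=cv2.imread("pics/top0.png");o=[]
for c,im in (("scene",a),("top",b)):
    u,v=proj(c,[543,-220,55]).astype(int);print(u,v)
    o.append(cv2.resize(im[v-25:v+25,u-25:u+25],None,fx=8,fy=8,interpolation=cv2.INTER_CUBIC))
cv2.imwrite("pics/st.png",np.hstack(o))
E
```

```text
knob [608.9  83.1 118.4] [614.6  82.2 126. ] [607.1  81.4 126. ]
lip [604.4 187.4 106.2] [610.2 187.7 114. ] [602.1 182.6 114. ]
[682.  152.8  18. ]
[676.3   5.8  18. ]
[531.8 153.4  18. ]
[533.1   5.9  18. ]
236 254
397 241
```

View pics/st.png

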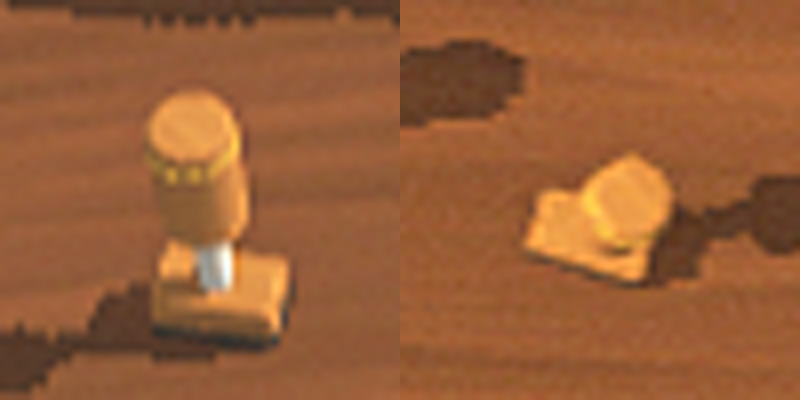

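```bash
python3 - <<'E'
from h import *
a=(235,245);b=(400.75,240.75)
print(tri(a,b),onz("scene",a,93),onz("top",b,93))
E
python3 -m crank '1 0 0 0 0 0 10.3;1 0 0 0 0 0 10.3;1 0 0 0 0 0 10.3;1 0 0 0 0 0 10.3;1 0 0 0 0 0 10.3;1 0 0 0 0 0 10.3' 20
python3 -m crank '1 -41 43 0 0 0 0;1 -41 43 0 0 0 0;1 -41 43 0 0 0 0;1 -41 43 0 0 0 0;1 -41 43 0 0 0 0;1 -41 43 0 0 0 0;1 -41 43 0 0 0 0;1 -41 43 0 0 0 0;1 -41 43 0 0 0 0;1 0 0 0 0 0 0'
```

```text
[ 540.59794821 -220.54799376   87.06935108] [ 545.50402437 -219.04136352   93.        ] [ 539.58739386 -220.90530576   93.        ]
time_s: 1.85
ee_pos: [239.6, 522.7, 225.0]
ee_rot: [180.0, -0.0, 93.2]
force: [-0.4, -0.1, -0.4]
gripper_width: 33.9
gripper_force: 0.0
time_s: 3.1
ee_pos: [651.5, 175.3, 223.8]
ee_rot: [180.0, 0.1, 93.3]
force: [-0.4, 1.1, 0.4]
gripper_width: 0.5
gripper_force: 0.0
```

```bash
python3 -m crank '1 0 0 29 0 0 0;1 0 0 29 0 0 0;1 0 0 29 0 0 0;1 0 0 29 0 0 0;1 0 0 0 0 0 0'
python3 - <<'E'
from workcell import grab_frame
import cv2
a=grab_frame("scene")[150:350,270:470];b=grab_frame("top")[107:307,177:377]
import numpy as np
cv2.imwrite("pics/dn.png",cv2.resize(np.hstack([a,b]),None,fx=2,fy=2,interpolation=cv2.INTER_CUBIC))
E
```

```text
time_s: 3.72
ee_pos: [646.4, 179.1, 106.6]
ee_rot: [-179.7, 0.0, 93.6]
force: [0.4, 0.3, 0.7]
gripper_width: 0.6
gripper_force: 0.0
```

View pics/dn.png

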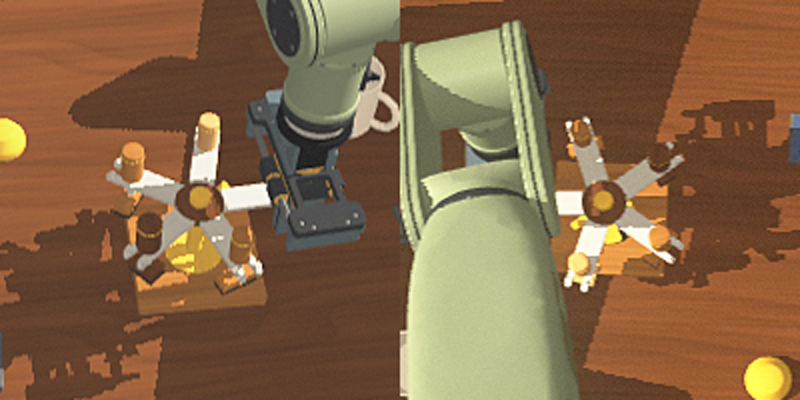

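```bash
python3 -m crank '1 -4 -12 0 0 0 0;1 0 0 0 0 0 0'; python3 -m crank '1 3 -12.9 0 0 0 -8;1 3 -12.9 0 0 0 -8;1 3 -12.9 0 0 0 -8;1 3 -12.9 0 0 0 -8;1 3 -12.9 0 0 0 -8;1 3 -12.9 0 0 0 -8;1 3 -12.9 0 0 0 -8;1 0 0 0 0 0 0'
python3 - <<'E'
from workcell import grab_frame
import cv2
a=grab_frame("scene")[150:350,270:470];b=grab_frame("top")[107:307,177:377]
import numpy as np
cv2.imwrite("pics/t1.png",cv2.resize(np.hstack([a,b]),None,fx=2,fy=2,interpolation=cv2.INTER_CUBIC))
E
```

```text
time_s: 4.08
ee_pos: [636.5, 173.6, 110.3]
ee_rot: [179.9, -0.0, 93.6]
force: [-0.0, 0.8, 0.4]
gripper_width: 0.3
gripper_force: 0.0
time_s: 5.08
ee_pos: [550.5, 151.2, 109.8]
ee_rot: [180.0, 0.0, 149.4]
force: [-0.0, -0.2, 0.2]
gripper_width: 0.9
gripper_force: 0.0
```

View pics/t1.png

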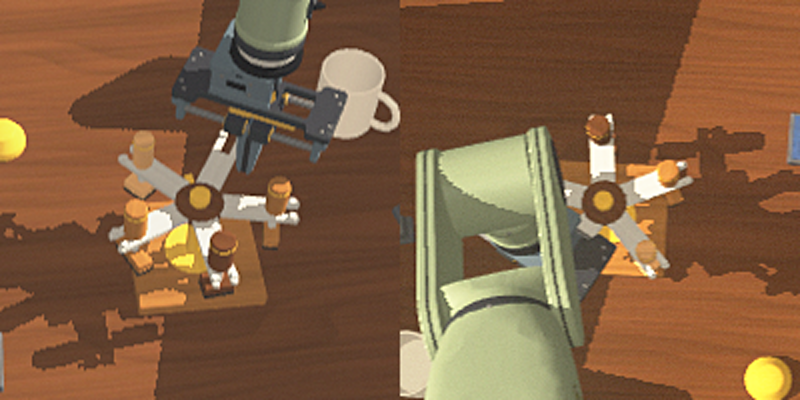

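```bash
cat > chk.py <<'E'
import sys,numpy as np
from workcell import env
s=env.state();w=np.radians(s["ee_rot"][2]);f=s["force"]
t=f[0]*np.sin(w)-f[1]*np.cos(w);print("yaw %.1f cw force %.1f"%(s["ee_rot"][2],t))
sys.exit(t>3)
E
c="python3 chk.py"
python3 -m crank '1 0.5 -1.5 0 0 0 -1' >/dev/null && $c && python3 -m crank '1 0.5 -1.5 0 0 0 -1' >/dev/null && $c && python3 -m crank '1 0.5 -1.5 0 0 0 -1' >/dev/null && $c && python3 -m crank '1 0.5 -1.5 0 0 0 -1' >/dev/null && $c && python3 -m crank '1 0.5 -1.5 0 0 0 -1' >/dev/null && $c && python3 -m crank '1 0.5 -1.5 0 0 0 -1' >/dev/null && $c && python3 -m crank '1 0.5 -1.5 0 0 0 -1' >/dev/null && $c && python3 -m crank '1 0.5 -1.5 0 0 0 -1' >/dev/null && $c && python3 -m crank '1 0.5 -1.5 0 0 0 -1' >/dev/null && $c && python3 -m crank '1 0.5 -1.5 0 0 0 -1' >/dev/null && $c && python3 -m crank '1 0.5 -1.5 0 0 0 -1' >/dev/null && $c && python3 -m crank '1 0.5 -1.5 0 0 0 -1' >/dev/null && $c && python3 -m crank '1 0.5 -1.5 0 0 0 -1' >/dev/null && $c && python3 -m crank '1 0.5 -1.5 0 0 0 -1' >/dev/null && $c && python3 -m crank '1 0.5 -1.5 0 0 0 -1' >/dev/null && $c && python3 -m crank '1 0.5 -1.5 0 0 0 -1' >/dev/null && $c && python3 -m crank '1 0.5 -1.5 0 0 0 -1' >/dev/null && $c && python3 -m crank '1 0.5 -1.5 0 0 0 -1' >/dev/null && $c && python3 -m crank '1 0.5 -1.5 0 0 0 -1' >/dev/null && $c && python3 -m crank '1 0.5 -1.5 0 0 0 -1'; $c
```

```text
yaw 150.6 cw force 0.5
yaw 150.6 cw force 0.5False
False
```

```bash
sed -i 's/sys.exit(t>3)/sys.exit(int(t>3))/' chk.py
c="python3 chk.py"
python3 -m crank '1 0.5 -1.5 0 0 0 -1' >/dev/null && $c && python3 -m crank '1 0.5 -1.5 0 0 0 -1' >/dev/null && $c && python3 -m crank '1 0.5 -1.5 0 0 0 -1' >/dev/null && $c && python3 -m crank '1 0.5 -1.5 0 0 0 -1' >/dev/null && $c && python3 -m crank '1 0.5 -1.5 0 0 0 -1' >/dev/null && $c && python3 -m crank '1 0.5 -1.5 0 0 0 -1' >/dev/null && $c && python3 -m crank '1 0.5 -1.5 0 0 0 -1' >/dev/null && $c && python3 -m crank '1 0.5 -1.5 0 0 0 -1' >/dev/null && $c && python3 -m crank '1 0.5 -1.5 0 0 0 -1' >/dev/null && $c && python3 -m crank '1 0.5 -1.5 0 0 0 -1' >/dev/null && $c && python3 -m crank '1 0.5 -1.5 0 0 0 -1' >/dev/null && $c && python3 -m crank '1 0.5 -1.5 0 0 0 -1' >/dev/null && $c && python3 -m crank '1 0.5 -1.5 0 0 0 -1' >/dev/null && $c && python3 -m crank '1 0.5 -1.5 0 0 0 -1' >/dev/null && $c && python3 -m crank '1 0.5 -1.5 0 0 0 -1' >/dev/null && $c && python3 -m crank '1 0.5 -1.5 0 0 0 -1' >/dev/null && $c && python3 -m crank '1 0.5 -1.5 0 0 0 -1' >/dev/null && $c && python3 -m crank '1 0.5 -1.5 0 0 0 -1' >/dev/null && $c && python3 -m crank '1 0.5 -1.5 0 0 0 -1' >/dev/null && $c && python3 -m crank '1 0.5 -1.5 0 0 0 -1'; $c
```

```text
yaw 151.6 cw force -0.9
yaw 152.6 cw force 0.2
yaw 153.6 cw force 0.8
yaw 154.6 cw force 0.2
yaw 155.6 cw force 0.2
yaw 156.6 cw force -0.7
yaw 157.6 cw force 0.7
yaw 158.6 cw force 0.4
yaw 159.6 cw force 0.4
yaw 160.6 cw force 0.7
yaw 161.6 cw force 0.7
yaw 162.6 cw force 0.9
yaw 163.6 cw force 1.0
yaw 164.6 cw force 0.8
yaw 165.6 cw force -0.2
yaw 166.6 cw force 0.5
yaw 167.6 cw force -0.2
yaw 168.6 cw force -0.2
yaw 169.6 cw force 1.1
time_s: 7.8
ee_pos: [530.3, 126.2, 109.1]
ee_rot: [179.9, 0.0, 170.6]
force: [1.8, 3.7, -0.8]
gripper_width: 0.2
gripper_force: 1.7
yaw 170.6 cw force 4.0
```

```bash
c="python3 chk.py"
python3 -m crank '1 0 0 0 0 0 0;1 0 0 0 0 0 0'; $c;  python3 -m crank '1 0.2 -0.6 0 0 0 -0.4;1 0 0 0 0 0 0';$c
```

```text
time_s: 8.05
ee_pos: [530.3, 126.2, 109.0]
ee_rot: [180.0, 0.0, 170.6]
force: [0.9, 3.5, -0.6]
gripper_width: 0.6
gripper_force: 1.7
yaw 170.6 cw force 3.6
time_s: 8.3
ee_pos: [530.0, 125.7, 109.0]
ee_rot: [179.9, 0.0, 171.0]
force: [1.7, 5.4, -1.3]
gripper_width: 0.4
gripper_force: 2.5
yaw 171.0 cw force 5.6
```

```bash
c="python3 chk.py"
python3 -m crank '1 0.2 -0.6 0 0 0 -0.4;1 0.2 -0.6 0 0 0 -0.4;1 0 0 0 0 0 0;1 0 0 0 0 0 0;1 0 0 0 0 0 0';$c
```

```text
time_s: 8.93
ee_pos: [529.7, 125.1, 109.1]
ee_rot: [179.9, 0.0, 171.7]
force: [1.5, 6.5, -0.9]
gripper_width: 0.4
gripper_force: 3.4
yaw 171.7 cw force 6.7
```

```bash
c="python3 chk.py"
python3 -m crank '1 0.2 -0.6 0 0 0 0;1 0 0 0 0 0 0;1 0 0 0 0 0 0';$c
python3 -m crank '1 0 0.6 0 0 0 0;1 0 0.6 0 0 0 0;1 0 0.6 0 0 0 0;1 0 0.6 0 0 0 0;1 0 8 0 0 0 0;1 0 0 -40 0 0 0;1 0 0 -45 0 0 0;1 0 0 -45 0 0 0' | head -2
python3 -m crank '-1 -9 -50 0 0 0 0;-1 -9 -50 0 0 0 0;-1 -9 -50 0 0 0 0;-1 -9 -50 0 0 0 0;-1 -9 -50 0 0 0 0;-1 -9 -50 0 0 0 0;-1 -9 -50 0 0 0 0;-1 0 0 0 0 0 0;-1 0 0 0 0 0 0'
python3 - <<'E'
from workcell import grab_frame,models
import cv2
for n in ("scene","top"):
    cv2.imwrite(f"pics/{n}2.png",grab_frame(n))
    for q in ("free_fork","stamp_collar"): print(n,q,[(d["point"],d["p"]) for d in models.search_frame(q,n)[:2]])
a=cv2.imread("pics/scene2.png")[180:320,300:440];b=cv2.imread("pics/top2.png")[140:280,210:350]
import numpy as np
cv2.imwrite("pics/t2.png",cv2.resize(np.hstack([a[:,:133],b[:,:133]]),None,fx=3,fy=3,interpolation=cv2.INTER_CUBIC))
E
```

```text
time_s: 9.3
ee_pos: [529.6, 124.8, 109.2]
ee_rot: [179.8, 0.1, 171.7]
force: [1.9, 7.1, -0.5]
gripper_width: 0.1
gripper_force: 3.8
yaw 171.7 cw force 7.3
time_s: 10.3
ee_pos: [529.4, 133.1, 239.8]
time_s: 11.42
ee_pos: [541.9, -221.1, 238.4]
ee_rot: [180.0, -0.1, 171.8]
force: [-1.0, 0.6, 0.8]
gripper_width: 87.7
gripper_force: 0.0
scene free_fork [([618.0, 89.9, 108.9], 0.69)]
scene stamp_collar [([548.1, -221.0, 50.9], 0.66)]
top free_fork [([608.3, 91.0, 111.5], 0.65)]
top stamp_collar []
```

View pics/t2.png

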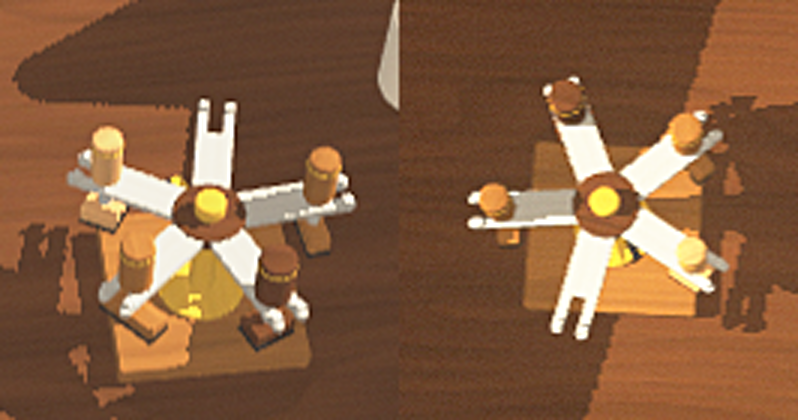

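```bash
cat > fit.py <<'E'
from h import *
from scipy.optimize import least_squares
T={"top":[(558,327),(583,333),(567,90),(685,128),(494,196),(692,248)],
"scene":[(204,105),(230,107),(108,138),(323,160),(138,244),(279,262)]}
K={"top":(603,200),"scene":(211,203)}
def px(c,p): return (210+(p[0]-399)/3,140+p[1]/3) if c=="top" else (300+p[0]/3,180+p[1]/3)
def model(x,y,a):
    out=[]
    r=np.array([np.cos(a),np.sin(a)]);t=np.array([-r[1],r[0]])
    for s in (-1,1): out.append(np.r_[[x,y]+104*r+s*10.25*t,115])
    for k in range(1,5):
        b=a+k*np.radians(72);out.append(np.r_[x+85*np.cos(b),y+85*np.sin(b),155])
    return out
def res(p,c):
    M=[proj(c,X) for X in model(*p)];r=[]
    r+=list(M[0]-px(c,sel(c)[0]))+list(M[1]-px(c,sel(c)[1]))
    for m in M[2:]:
        d=[m-px(c,q) for q in T[c][2:]];r+=list(min(d,key=np.linalg.norm))
    return np.array(r)
def sel(c): return sorted(T[c][:2],key=lambda q:-q[0] if c=="scene" else q[0],reverse=True) # right side first
for c in T:
    s=sel(c)
    best=min((least_squares(lambda p:res(p,c),[609,82,np.radians(g)]) for g in (160,168,176)),key=lambda s:s.cost)
    T[c][:2]=T[c][:2]
    print(c,best.x[:2],np.degrees(best.x[2]),np.sqrt(2*best.cost/12)); print(best.fun.reshape(-1,2).round(2))
E
python3 fit.py; python3 - <<'E'
import numpy as np
# touch line at loaded contact: points on the cw face
for P,y in (((530.3,126.2),170.6),((529.6,124.8),171.7)):
    w=np.radians(y);cw=np.array([np.sin(w),-np.cos(w)]);c=np.array(P)-27.8*cw
    print(c,"hub on line at r=80:",c-80*np.array([np.cos(w),np.sin(w)]))
E
```

```text
top [607.49023857  80.59539732] 166.72675433798616 3.579784187335848
[[-8.3  -3.43]
 [ 8.26  0.78]
 [ 0.19  0.92]
 [ 0.6  -0.37]
 [-0.57  1.54]
 [-0.19  0.51]]
scene [612.9148875   82.00944975] 166.24921236524207 3.5911970435577563
[[ 8.87  0.58]
 [-8.52 -0.89]
 [-0.55  0.31]
 [-0.52  0.63]
 [-0.14 -0.69]
 [ 0.9  -0.15]]
[525.75953825  98.77329391] hub on line at r=80: [604.68531118  85.70721693]
[525.58689761  97.29118306] hub on line at r=80: [604.74896074  85.74268698]
```

```bash
sed -i 's/,reverse=True)/)/' fit.py; python3 fit.py; grep -c . fit.py
```

```text
top [607.4821088   80.60346676] 166.7517414060721 0.8111819523318382
[[ 0.05 -1.42]
 [-0.06 -1.21]
 [ 0.2   0.91]
 [ 0.59 -0.38]
 [-0.58  1.55]
 [-0.19  0.53]]
scene [612.96205271  82.00347172] 166.2449667549587 0.458348096985605
[[ 0.21 -0.07]
 [ 0.15 -0.21]
 [-0.55  0.33]
 [-0.52  0.65]
 [-0.14 -0.67]
 [ 0.9  -0.13]]
25
```

```bash
python3 -m crank '-1 0 0 45 0 0 5.3;-1 0 0 45 0 0 0;-1 0 0 45 0 0 0;-1 0 0 34 0 0 0;-1 0 0 0 0 0 0;-1 0 0 0 0 0 0'
python3 -m crank '0 0 0 0 0 0 0;0 0 0 0 0 0 0;0.5 0 0 0 0 0 0;0.5 0 0 0 0 0 0;1 0 0 0 0 0 0;1 0 0 0 0 0 0;1 0 0 0 0 0 0;1 0 0 0 0 0 0' 20
```

```text
time_s: 12.48
ee_pos: [543.8, -221.7, 71.4]
ee_rot: [-180.0, 0.1, 166.5]
force: [0.6, 0.2, 0.3]
gripper_width: 91.7
gripper_force: 0.0
time_s: 13.48
ee_pos: [542.7, -221.5, 69.8]
ee_rot: [180.0, -0.0, 166.5]
force: [0.7, -0.6, -0.4]
gripper_width: 25.3
gripper_force: 20.0
```

```bash
python3 -m crank '1 0 0 -36 0 0 0;1 0 0 -36 0 0 0;1 45 30 0 0 0 0;1 45 45 0 0 0 0;1 45 45 0 0 0 0;1 0 50 0 0 0 0;1 0 50 0 0 0 0;1 0 50 0 0 0 0;1 0 40 0 0 0 0;1 0 0 0 0 0 0'
python3 -m crank '1 0 0 0 0 0 0;1 0 0 0 0 0 0'
python3 - <<'E'
from workcell import grab_frame
import cv2
for n in ("scene","top"): cv2.imwrite(f"pics/{n}3.png",grab_frame(n))
a=cv2.imread("pics/scene3.png")[180:320,300:440];b=cv2.imread("pics/top3.png")[140:280,210:350]
import numpy as np
cv2.imwrite("pics/t3.png",cv2.resize(np.hstack([a[:,:133],b[:,:133]]),None,fx=3,fy=3,interpolation=cv2.INTER_CUBIC))
E
```

```text
time_s: 14.72
ee_pos: [485.6, 111.7, 141.8]
ee_rot: [180.0, 0.0, 166.7]
force: [0.4, -0.6, -1.2]
gripper_width: 25.9
gripper_force: 20.0
time_s: 14.98
ee_pos: [484.8, 108.4, 141.9]
ee_rot: [-180.0, -0.0, 166.4]
force: [0.2, -0.4, -0.5]
gripper_width: 25.4
gripper_force: 20.0
```

View pics/t3.png

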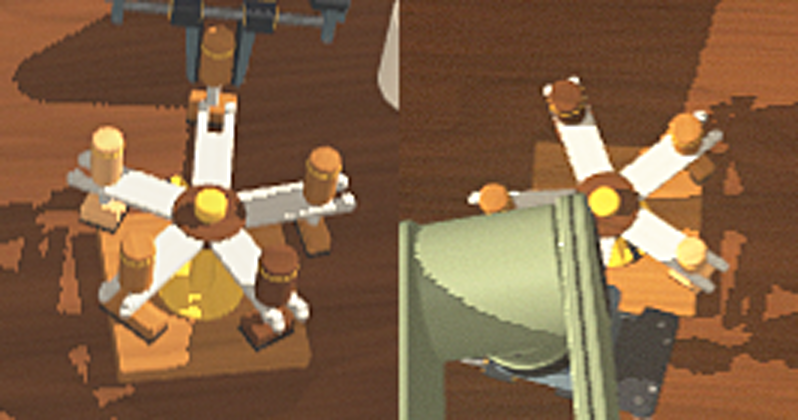

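```bash
python3 - <<'E'
import cv2,numpy as np
a=cv2.imread("pics/scene3.png")[184:229,352:392];b=cv2.imread("pics/scene2.png")[184:229,352:392]
cv2.imwrite("pics/z3.png",cv2.resize(np.hstack([a,b]),None,fx=10,fy=10,interpolation=cv2.INTER_CUBIC))
E
```

```text
(no output)
```

View pics/z3.png

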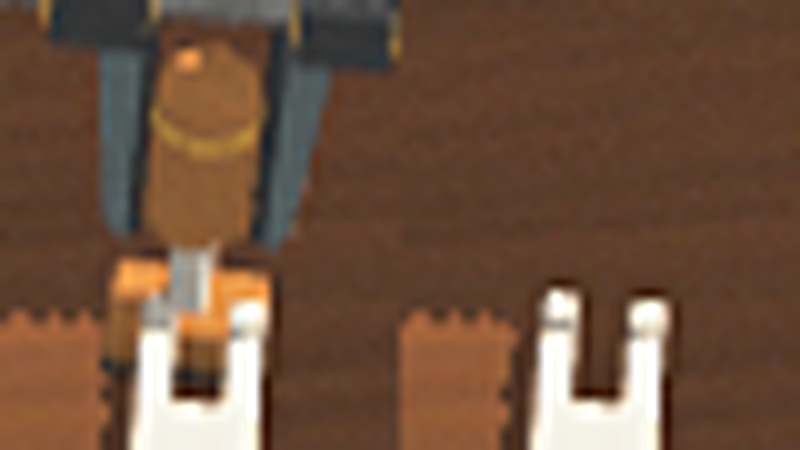

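```bash
python3 - <<'E'
from h import *
o=lambda x,y:np.array([352+x/10-.5,184+y/10-.5])
P=np.array([484.8,108.4])
b=[]
for z,ob in ((165,o(211,90)),(140,o(202,180)),(107,o(191,270))):
    # nearest match along row: choose z such that row equal
    zs=np.arange(60,200,.5);pr=np.array([proj("scene",[*P,q]) for q in zs])
    # compare column at z nominal
    p=proj("scene",[*P,z]);b.append(ob-p);print(z,p,ob,ob-p)
bu=np.mean([x[0] for x in b]);print("bias u",bu)
r=np.array([-.972,.233]);t=np.array([.233,.972])  # tool x, tool y(cw)
for rad,z,ob in ((104,115,o(204,312)),(78.5,110,o(196.5,400))):
    base=np.array([610.2,81.3])+rad*r
    # shift base radially/tangentially to match observed minus bias
    for bv in (0,np.mean([x[1] for x in b])):
        X=onz("scene",ob-[bu,bv],z)[:2]
        d=X-P;print(rad,"obs point rel to stamp: tool x %.1f y %.1f"%(d@r,d@t))
E
```

```text
165 [372.81472957 192.1399159 ] [372.6 192.5] [-0.21472957  0.3600841 ]
140 [371.97230679 199.45839767] [371.7 201.5] [-0.27230679  2.04160233]
107 [370.89754119 208.79533931] [370.6 210.5] [-0.29754119  1.70466069]
bias u -0.26152584955762376
104 obs point rel to stamp: tool x -25.3 y 3.8
104 obs point rel to stamp: tool x -21.1 y 3.6
78.5 obs point rel to stamp: tool x -48.3 y 3.7
78.5 obs point rel to stamp: tool x -44.1 y 3.5
```

```bash
python3 -m crank '1 0 3.6 0 0 0 0;1 0 0 0 0 0 0;1 -3 0 0 0 0 0;1 -3 0 0 0 0 0;1 -3 0 0 0 0 0;1 0 0 0 0 0 0'; python3 chk.py;  python3 -m crank '1 -3 0 0 0 0 0;1 -3 0 0 0 0 0;1 0 0 0 0 0 0'; python3 - <<'E'
from workcell import grab_frame
import cv2
a=grab_frame("scene");cv2.imwrite("pics/scene4.png",a)
cv2.imwrite("pics/z4.png",cv2.resize(a[184:239,342:402],None,fx=10,fy=10,interpolation=cv2.INTER_CUBIC))
E
```

```text
time_s: 15.82
ee_pos: [495.0, 110.8, 141.9]
ee_rot: [180.0, 0.0, 166.5]
force: [0.1, -0.9, 0.0]
gripper_width: 25.5
gripper_force: 20.0
yaw 166.5 cw force -0.8
time_s: 16.2
ee_pos: [500.8, 109.4, 141.9]
ee_rot: [180.0, 0.0, 166.5]
force: [-0.3, -0.3, -0.6]
gripper_width: 25.5
gripper_force: 20.0
```

View pics/z4.png

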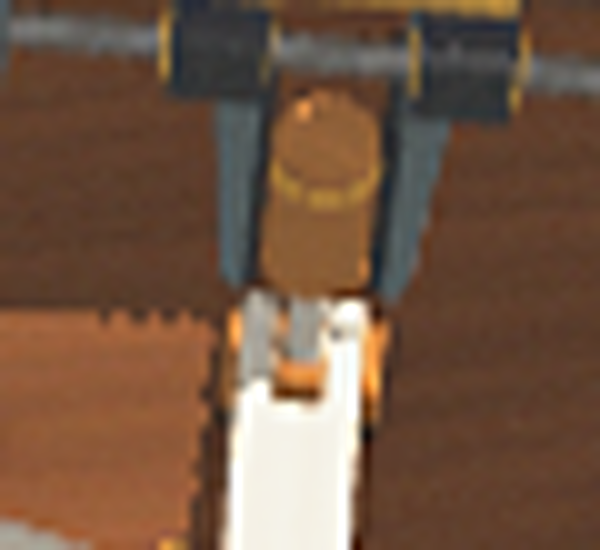

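```bash
cat > chx.py <<'E'
import sys,numpy as np
from workcell import env
s=env.state();w=np.radians(s["ee_rot"][2]);f=s["force"]
t=f[0]*np.cos(w)+f[1]*np.sin(w);n=f[0]*np.sin(w)-f[1]*np.cos(w)
d=s["ee_pos"][:2]-[484.8,108.4]
print("x %.1f y %.1f out force %.1f cw %.1f z %.1f"%(d@[np.cos(w),np.sin(w)],d@[np.sin(w),-np.cos(w)],t,n,f[2]))
sys.exit(int(t>2.5))
E
c="python3 chx.py"
python3 -m crank '1 -3 0 0 0 0 0;1 -3 0 0 0 0 0;1 -3 0 0 0 0 0;1 0 0 0 0 0 0'>/dev/null && $c && python3 -m crank '1 -3 0 0 0 0 0;1 -3 0 0 0 0 0;1 -3 0 0 0 0 0;1 0 0 0 0 0 0'>/dev/null && $c && python3 -m crank '1 -1 0 0 0 0 0'>/dev/null && $c  && python3 -m crank '1 -1 0 0 0 0 0'>/dev/null && $c && python3 -m crank '1 -1 0 0 0 0 0'>/dev/null && $c && python3 -m crank '1 -0.7 0 0 0 0 0'>/dev/null && $c && python3 -m crank '1 -0.7 0 0 0 0 0'>/dev/null && $c && python3 -m crank '1 -0.7 0 0 0 0 0'>/dev/null && $c && python3 -m crank '1 -0.7 0 0 0 0 0'>/dev/null && $c && python3 -m crank '1 -0.7 0 0 0 0 0'>/dev/null && $c && python3 -m crank '1 -0.7 0 0 0 0 0'>/dev/null && $c && python3 -m crank '1 -0.7 0 0 0 0 0'>/dev/null && $c && python3 -m crank '1 -0.7 0 0 0 0 0'>/dev/null && $c && python3 -m crank '1 -0.7 0 0 0 0 0'>/dev/null && $c
```

```text
x -24.4 y 4.7 out force 0.6 cw -0.1 z -1.9
x -33.3 y 4.8 out force 0.0 cw 0.7 z -0.4
x -34.0 y 4.7 out force 0.3 cw 0.4 z -0.9
x -35.1 y 4.7 out force -0.2 cw -0.2 z -0.5
x -36.1 y 4.7 out force 0.5 cw -0.1 z -1.7
x -36.8 y 4.7 out force 0.3 cw 1.1 z -0.1
x -37.5 y 4.7 out force -0.3 cw 0.2 z -0.8
x -38.2 y 4.7 out force -0.6 cw -0.3 z -0.9
x -38.9 y 4.8 out force 0.6 cw -0.4 z 0.0
x -39.6 y 4.7 out force -0.1 cw -0.5 z -0.8
x -40.3 y 4.7 out force 0.2 cw 0.5 z -1.2
x -41.0 y 4.8 out force -0.7 cw -0.6 z -0.7
x -41.7 y 4.8 out force 0.6 cw 0.4 z -0.5
x -42.4 y 4.7 out force -0.3 cw 0.6 z 0.4
```

```bash
c="python3 chx.py"
python3 -m crank '1 -0.7 0 0 0 0 0'>/dev/null && $c && python3 -m crank '1 -0.7 0 0 0 0 0'>/dev/null && $c && python3 -m crank '1 -0.7 0 0 0 0 0'>/dev/null && $c && python3 -m crank '1 -0.7 0 0 0 0 0'>/dev/null && $c && python3 -m crank '1 -0.7 0 0 0 0 0'>/dev/null && $c && python3 -m crank '1 -0.7 0 0 0 0 0'>/dev/null && $c && python3 -m crank '1 -0.7 0 0 0 0 0'>/dev/null && $c && python3 -m crank '1 -0.7 0 0 0 0 0'>/dev/null && $c
python3 - <<'E'
from workcell import grab_frame
import cv2
a=grab_frame("scene");cv2.imwrite("pics/scene5.png",a)
cv2.imwrite("pics/z5.png",cv2.resize(a[184:244,342:402],None,fx=9,fy=9,interpolation=cv2.INTER_CUBIC))
E
```

```text
x -43.1 y 4.7 out force 0.4 cw -0.4 z -0.1
x -43.8 y 4.7 out force -0.6 cw 0.1 z -1.3
x -44.6 y 4.7 out force -0.7 cw -0.8 z -0.6
x -45.0 y 4.7 out force 1.4 cw 0.2 z 0.0
x -45.3 y 4.7 out force 1.8 cw 0.6 z -0.3
x -45.5 y 4.7 out force 3.8 cw 1.3 z 0.2
```

```bash
cat > chz.py <<'E'
import sys
from workcell import env
s=env.state();print(s["ee_pos"].round(1),s["force"].round(1));sys.exit(int(s["force"][2]>2))
E
c="python3 chz.py"
python3 -m crank '1 1.2 0 0 0 0 0;1 1 0 0 0 0 0;1 1 0 0 0 0 0;1 0 0 0 0 0 0;1 0 0 0 0 0 0'>/dev/null; python3 chx.py && python3 -m crank '1 0 0 2 0 0 0;1 0 0 2 0 0 0;1 0 0 2 0 0 0;1 0 0 1 0 0 0;1 0 0 0 0 0 0'>/dev/null && $c && python3 -m crank '1 0 0 0.6 0 0 0'>/dev/null && $c && python3 -m crank '1 0 0 0.6 0 0 0'>/dev/null && $c && python3 -m crank '1 0 0 0.6 0 0 0'>/dev/null && $c && python3 -m crank '1 0 0 0.6 0 0 0'>/dev/null && $c && python3 -m crank '1 0 0 0.6 0 0 0'>/dev/null && $c && python3 -m crank '1 0 0 0.6 0 0 0'>/dev/null && $c && python3 -m crank '1 0 0 0.6 0 0 0'>/dev/null && $c && python3 -m crank '1 0 0 0.6 0 0 0'>/dev/null && $c
```

```text
x -43.7 y 4.8 out force 0.0 cw -0.9 z -1.0
[528.  102.9 134.8] [ 0.5 -0.2 -0.4]
[528.2 102.9 134.4] [ 0.1 -0.3 -2.3]
[528.1 102.9 133.8] [ 0.3 -0.  -0.3]
[528.1 102.9 133.1] [ 0.1  0.6 -0.8]
[528.1 102.9 132.6] [-0.6  0.5 -1.3]
[528.1 102.9 131.9] [-0.4  0.4 -0.4]
[528.1 102.9 131.5] [-0.7 -0.3  1.4]
[528.1 102.9 131.1] [-1.8 -0.4  3.4]
```

```bash
python3 -m crank '1 0 0 -0.4 0 0 0;1 0 0 0 0 0 0' 5; python3 -m crank '0.35 0 0 0 0 0 0;0.25 0 0 0 0 0 0;0.15 0 0 0 0 0 0;0 0 0 0 0 0 0;0 0 0 0 0 0 0;0 0 0 -5 0 0 0;0 0 0 -20 0 0 0;0 0 0 -40 0 0 0;0 0 0 -40 0 0 0'
python3 -m crank '0 50 0 0 0 0 0;0 50 -50 0 0 0 0;0 0 -60 0 0 0 0;0 0 -60 0 0 0 0;0 0 -60 0 0 0 0;0 0 -60 0 0 0 0;0 0 0 0 0 0 0'
python3 - <<'E'
from workcell import grab_frame,models
import cv2,numpy as np
for n in ("scene","top"):
    cv2.imwrite(f"pics/{n}6.png",grab_frame(n))
    for q in ("free_fork","stamp_collar","rack"): print(n,q,[(np.round(d["point"]),round(d["p"],2)) for d in models.search_frame(q,n)[:3]])
# rack motion check: phase shift/diff of the rear part vs picture 2
for n,(r0,r1,c0,c1) in (("scene",(225,320,320,425)),("top",(160,220,230,345))):
    a=cv2.imread(f"pics/{n}2.png")[r0:r1,c0:c1];b=cv2.imread(f"pics/{n}6.png")[r0:r1,c0:c1]
    print(n,np.abs(a.astype(int)-b).mean(),(np.abs(a.astype(int)-b).max(2)>40).sum())
from h import *
b=cv2.imread("pics/scene6.png").astype(int)-cv2.imread("pics/scene2.png")
m=(np.abs(b).max(2)>40).astype(np.uint8)
n,l,s,ce=cv2.connectedComponentsWithStats(m)
print([(s[i],ce[i].round(1)) for i in range(1,n) if s[i][4]>25 and 330<ce[i][0]<420 and 170<ce[i][1]<260])
for z in (62,80,110,155): print(z,proj("scene",[528,103,z]))
E
```

```text
time_s: 21.92
ee_pos: [528.2, 102.9, 131.3]
ee_rot: [180.0, 0.0, 166.5]
force: [-1.1, 0.3, 1.3]
gripper_width: 26.0
gripper_force: 5.0
time_s: 23.05
ee_pos: [527.9, 102.8, 237.5]
ee_rot: [180.0, -0.0, 166.5]
force: [-0.1, -0.0, -0.3]
gripper_width: 45.8
gripper_force: 0.0
time_s: 23.92
ee_pos: [369.0, -154.8, 236.6]
ee_rot: [-179.9, 0.1, 166.0]
force: [-0.1, 0.1, -0.6]
gripper_width: 45.6
gripper_force: 0.0
scene free_fork [(array([619.,  86., 109.]), 0.68)]
scene stamp_collar [(array([532.,  98., 137.]), 0.57), (array([620.,  84., 110.]), 0.38)]
scene rack [(array([620.,  89., 111.]), 0.61)]
top free_fork [(array([607.,  88., 110.]), 0.74)]
top stamp_collar [(array([524.,  92., 150.]), 0.53)]
top rack [(array([602.,  84., 106.]), 0.64)]
scene 2.6208521303258143 146
top 3.158695652173913 0
[(array([363, 205,  17,  29, 236], dtype=int32), array([371.8, 216.6])), (array([339, 251,  16,   6,  75], dtype=int32), array([346.5, 253.5]))]
62 [370.44849266 234.77354704]
80 [371.02136941 230.02712694]
110 [372.00320621 221.89237569]
155 [373.5429144  209.13552719]
```

```bash
python3 -c "
from workcell import env
print(env.job_done())"
```

```text
the job is handed in; nothing more can be done
None
```

I turned the rack counter-clockwise onto its rubber stop with about 7 N of push. The loose stamp now hangs by its handle in the front fork, released with the arm clear. A before/after image comparison showed no sign that the rack moved during placing, and the job was handed in at about 24 s.

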